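# Start up the desktop mill from its console

### The job

Start the mill from its blue console with the closed fingertips: press the white-ribbed end of the yellow mains rocker fully down, then the white-ribbed end of the blue dust-extractor rocker fully down, and then push the green start button all the way in, hold it in for about a second and let it come back out. Work strictly in that order (neither the extractor nor start before its turn), leave the grey lamp rocker and the red stop button alone, and do not pick up or shift anything that lies around.

Things in the scene. Friction and masses are not known exactly. Their poses are not given: they have to be found in the camera images.
- console: blue box, 266 x 366 x 30 mm, fixed; origin under its centre, +x away from the robot, +y left, turned up to 0.3 rad. On top six places (its x = -55, +55 mm; y = -105, 0, +105 mm) hold, in any order, five control modules and the cutter tube. A module: fixed black block 90 (x) by 66 (y) mm, 25 mm high (top 55 mm above the table), turned like the console.
- mains (a joint): yellow rocker switch, mains: hinge angle in rad, 0 = off (white rib up), 0.4 = fully on (white rib down). It needs about 3 N at the white rib, then a hard stop; it has no spring and stays where it is left. Starts between 0 and 0.04. Paddle 72 x 40 mm, hinged across its middle.
- mains_on (a point): middle of the top of the white rib (38 x 8 mm, 5 mm proud) across the ON end of the yellow mains paddle: press here, straight down. 29 mm from the hinge line, on the side away from the robot (console +x). About 82 mm above the table when off; goes down about 11.5 mm when fully on. A finger 30 mm wide touches nothing else here.
- extractor (a joint): blue rocker switch, dust extractor: hinge angle in rad, 0 = off (white rib up), 0.4 = fully on (white rib down). It needs about 3 N at the white rib, then a hard stop; it has no spring and stays where it is left. Starts between 0 and 0.04. Paddle 72 x 40 mm, hinged across its middle.
- extractor_on (a point): middle of the top of the white rib (38 x 8 mm, 5 mm proud) across the ON end of the blue extractor paddle: press here, straight down. 29 mm from the hinge line, on the side away from the robot (console +x). About 82 mm above the table when off; goes down about 11.5 mm when fully on. A finger 30 mm wide touches nothing else here.
- lamp (a joint): grey rocker switch, work lamp, to be left off: hinge angle in rad, 0 = off (white rib up), 0.4 = fully on (white rib down). It needs about 3 N at the white rib, then a hard stop; it has no spring and stays where it is left. Starts between 0 and 0.04. Paddle 72 x 40 mm, hinged across its middle.
- lamp_on (a point): middle of the top of the white rib of the grey lamp paddle, made like the others; not to be pressed
- start (a joint): green start button, spring-loaded: travel in m, 0 = out, 0.008 = fully in; moves straight down, begins to move at about 1.5 N, needs 5 N to be fully in, and springs back
- start_top (a point): centre of the flat top of the green start button (a cylinder of 36 mm diameter), 81 mm above the table when out, moving with it; the place to press
- stop (a joint): red mushroom stop button on a yellow ring, 44 mm diameter, spring-loaded: travel in m, 0 = out, 0.008 = in; not to be pressed
- stop_top (a point): place at the centre of the top of the red stop button, 81 mm above the table (its head is 2 mm higher)
- cutter_tube: loose upright orange tube with black cap, 29 mm diameter, 46 mm tall, standing on one of the console's six places (its top 76 mm above the table); origin at the centre of its underside
- spanner: loose steel spanner, 170 mm long, lying on the table left of the console, origin under its middle
- collet_nut: loose round steel collet nut, 36 mm diameter, 24 mm tall, on the table right of the console, origin at the centre of its underside
- workpiece: loose aluminium block, 40 x 80 x 22 mm, on the table beyond the console, origin at the centre of its underside
- oil_bottle: loose closed white bottle with red cap, 52 mm diameter, 130 mm tall, on the right, origin at the centre of its underside
- screwdriver: loose red-handled screwdriver, 200 mm long, lying on the table at the right, origin under its middle
- insert_box: loose orange box with clear lid, 75 x 50 x 30 mm, on the left, origin at the centre of its underside

How it is judged:
By the outcome, as a careful person would: the job done as asked, in the order asked, and still so for the second after the job is handed in, with the robot touching nothing.
It also fails if it takes over 45 s, if anything falls off the work surface, if the arm or the gripper's body presses on something with over 40 N, if the wrist force passes 120 N, or if a joint passes its speed limit or range.

### The arm

A 6-joint arm with a two-finger parallel gripper is mounted at the origin on the work surface. World frame = base frame: x ahead of the robot, y to its left, z up, the work surface at z = 0. Lengths are in mm, angles in rad, forces in N, time in s.
With the tool pointing down it reaches from about 300 to 775 mm from the base axis. Payload 14.6 kg.
Tool frame: the origin (TCP) lies at the very end of the fingers, on their centre line; the grasp point (between the pads) lies 19 mm behind it; z points along the fingers, y is the line along which they close (so a half turn about z gives the same grasp; the last joint's range is limited). The gripper opens to 94 mm and grips with 3 to 60 N. Pads are 16 mm wide; open, the fingers measure 119 mm over their backs; the gripper's body (75 mm by 177 mm) begins 78 mm behind the grasp point.
Start: joints at [-1.267, 0.3, 1.521, -0, 1.321, -0.067], TCP at [199.291, -512.613, 205.446] pointing down, gripper open.
Joint ranges: [-3.03, 3.03], [-0.79, 2.21], [0.23, 2.52], [-1.04, 4.18], [0, 3.07], [-2.55, 2.55]. Speed limits (rad/s): [2.22, 2.22, 2.57, 3.14, 3.14, 3.14].

### API

Orientations are given as [roll, pitch, yaw] about the fixed x, y, z axes, in that order (R = Rz(yaw) Ry(pitch) Rx(roll)).
In Python, from cell import manip, camera, get_calibration gives the robot as it stands. The module is installed in compiled form; this text tells all that it offers.
- The arm moves only by the tool jog_arm, never from a script. Its argument "plan" is one flat list of numbers, 6 for each row, row after row: the shift along the world's x, y, z in m, then the turn, a rotation vector about the world's x, y, z in degrees. A call has 1 to 20 rows; each row is the pose to reach, as a shift and turn from the pose commanded when the call began; what a row does not reach only later rows make up. A row lasts 1/10 s, in which the tool goes at most 50 mm and 8.59 degrees, less where a joint would pass 70% of its speed; a pose out of reach is approached as far as the arm can. A call with a gripper value outside its range is refused whole. "claw" is the finger opening in m, from 0 to 0.094, set as the call begins (left out, the last holds). The fingers move at their own pace and stop on an object; "force" is the grip in N (left out, the last holds). Time passes only in rows, so rows that repeat a pose let the fingers close. It gives the time, the measured TCP pose, the force, the opening and the grip force at its end, in the units of the state.
- manip.read_state(): the state, without advancing time (a new reading comes with each control period).
- camera(name): name is "scene" or "side" or "wrist"; returns (picture, depth): 420x560x3 uint8, red, green, blue; 420x560 float32, mm along the optical axis (not along the pixel's ray), 0 where there is no reading.
- get_calibration(name): a dict with "fx", "fy", "cx", "cy" (pixels), "origin" and "attitude" of the camera in the world. Camera axes: x right, y down, z forward; pixel columns grow to the right and rows downward; lengths in mm; the calibration is good to about 2 mm. The wrist camera is an equidistant fisheye: a pixel r from the principal point sees the ray r / f radians off the axis. A picture is of the moment at which its call begins: read the wrist's pose just before it. get_calibration takes no time and is no camera call; for the wrist camera it gives the pose at the moment of the call.
- manip.sign_off(): hands the job in; it is judged then, once.
The state is a dict: "clock": time; "joints": joint angles; "qd": joint speeds; "effort": joint torques, N m; "eef_pos": TCP position; "eef_rot": TCP orientation; "wrist_force": force on the tool from outside, world axes, zero at the start; "moment": the same for the moment, N m; "finger_gap": finger opening in mm; "finger_force": force on a finger pad.
Only numpy, scipy, OpenCV 4.12 (cv2) and the standard library are available. Lean on these libraries where they do the work, as an engineer would, in place of code of your own. Each camera call takes 0.05 s, during which the arm holds its last target. There are 200 camera calls.

## Working session

There is one attempt and no reset: what is moved stays moved. The work goes in short steps, Python scripts to look and compute and a tool call to move; the robot and the scene stay as the last step left them, time stands still between calls to the robot, and variables do not carry over. Pictures are saved under pics/ and viewed, at most 10 in all, crops included, and the job is handed in when it is done.

Besides the shell and the picture viewer there is one more tool, called after ">>>" in YAML: its name, and indented under it one key for each argument. jog_arm: Moves the arm, as the interface text tells. Its arguments: {"type":"object","properties":{"plan":{"type":"array"},"claw":{"type":"number"},"force":{"type":"number"}},"required":["plan"]}

```bash
mkdir -p pics
cat > h.py <<'E'
import numpy as np, cv2
from cell import manip, camera, get_calibration
E
python3 - <<'E'
from h import *
for n in("scene","side"):
    c=get_calibration(n); print(n,c)
    p,d=camera(n); cv2.imwrite(f"pics/{n}.png",p[:,:,::-1]); np.savez(f"{n}.npz",p=p,d=d)
print(manip.read_state())
E
```

```text
scene {'fx': 515.1201480472554, 'fy': 515.1201480472554, 'cx': 279.1055657683948, 'cy': 206.05306085107003, 'origin': array([1282.94992814, -340.14634309, 1229.82964407]), 'attitude': array([-2.53692337, -0.01344558,  1.17042407])}
side {'fx': 472.18038608658395, 'fy': 472.18038608658395, 'cx': 279.68560156616485, 'cy': 210.62234079844558, 'origin': array([-241.70726662,  874.89017024,  780.15312225]), 'attitude': array([-2.09901292,  0.02521564, -2.42321869])}
{'clock': 0.1, 'joints': array([-1.26656545e+00,  3.00431433e-01,  1.52152839e+00, -3.04466864e-06,
        1.32070367e+00, -6.65936749e-02]), 'qd': array([-2.79664432e-04, -2.56893146e-03, -2.29676716e-03,  5.37914729e-04,
       -1.95947434e-05,  2.86722019e-03]), 'effort': array([ 5.93838849e-04, -5.32650197e+01, -3.53283226e+01,  7.10016349e-02,
        2.35162867e-02, -4.56341559e-05]), 'eef_pos': array([ 199.23851635, -512.38512603,  204.93037721]), 'eef_rot': array([-3.14052399e+00, -6.83159305e-05,  3.70825267e-01]), 'wrist_force': array([-0.08444615,  0.45581296,  0.2584127 ]), 'moment': array([-0.01874244,  0.03674628, -0.04960084]), 'finger_force': 0.0, 'finger_gap': 93.96508393112941}
```

View pics/scene.png

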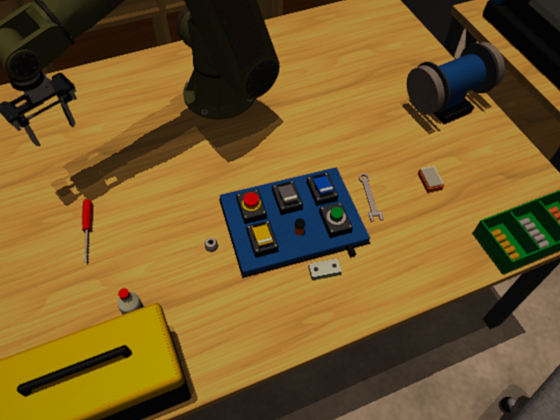

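View pics/side.png

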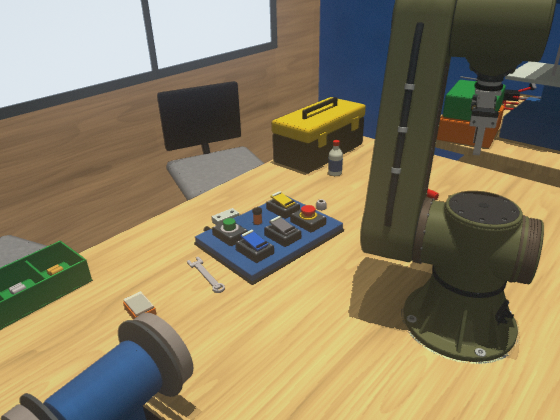

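Scene view: in the row near the robot are the red stop (251,203), grey lamp (288,195) and blue extractor (322,186). In the far row are yellow mains (263,237), the orange tube (300,227) and green start (337,215). White ribs lie on the far side. The side view shows the same layout: mains (283,201), start (230,226), extractor (255,243).

```bash
cat >> h.py <<'E'
from scipy.spatial.transform import Rotation as Ro
def ray(n,u,v,c=None):
    c=c or get_calibration(n); R=Ro.from_euler('xyz',c['attitude']).as_matrix()
    x,y=(u-c['cx'])/c['fx'],(v-c['cy'])/c['fy']
    if n=='wrist':
        t=np.hypot(x,y); s=np.sinc(t/np.pi); r=np.array([x/t*np.sin(t),y/t*np.sin(t),np.cos(t)]) if t>1e-9 else np.array([0,0,1.])
    else: r=np.array([x,y,1.])
    return c['origin'],R@r
def plane(n,u,v,z,c=None):
    o,r=ray(n,u,v,c); return o+r*(z-o[2])/r[2]
def tri(a,b):
    (o1,d1),(o2,d2)=a,b; A=np.stack([d1,-d2],1); s=np.linalg.lstsq(A,o2-o1,rcond=None)[0]
    p,q=o1+d1*s[0],o2+d2*s[1]; return (p+q)/2,np.linalg.norm(p-q)
def blob(p,lo,hi,box):
    h=cv2.cvtColor(p,cv2.COLOR_RGB2HSV); m=cv2.inRange(h,lo,hi); k=np.zeros_like(m); x0,y0,x1,y1=box; k[y0:y1,x0:x1]=255; m&=k
    n,l,s,c=cv2.connectedComponentsWithStats(m); i=1+np.argmax(s[1:,4]); return c[i],s[i,4],l==i
COL=dict(yellow=((22,120,120),(34,255,255)),green=((45,90,50),(85,255,255)),red=((0,150,90),(6,255,255)),blue=((100,120,40),(125,255,255)))
E
python3 - <<'E'
from h import *
S=np.load('scene.npz'); T=np.load('side.npz')
bx=dict(yellow=((248,222,280,254),(265,190,302,213)),green=((325,203,350,228),(220,217,240,236)),red=((240,190,263,214),(298,202,320,220)))
P={}
for k,(a,b) in bx.items():
    ca,na,_=blob(S['p'],*COL[k],a); cb,nb,_=blob(T['p'],*COL[k],b)
    print(k,ca.round(1),na,cb.round(1),nb,*[x.round(1) for x in tri(ray('scene',*ca),ray('side',*cb))], plane('scene',*ca,78).round(1),plane('side',*cb,78).round(1))
# console outline, ray to z=30
c,n,m=blob(S['p'],*COL['blue'],(210,160,380,280)); 
pts=[plane('scene',u,v,30)[:2] for v,u in np.argwhere(m)]
r=cv2.minAreaRect(np.array(pts,np.float32)); print(n,r)
for n,Z,b in(('scene',S,(210,160,380,285)),('side',T,(190,190,350,280))):
    x0,y0,x1,y1=b; cv2.imwrite(f'pics/{n}_c.png',cv2.resize(Z['p'][y0:y1,x0:x1,::-1],None,fx=4,fy=4,interpolation=cv2.INTER_CUBIC))
E
```

```text
yellow [261.3 232.2] 209 [282.3 199. ] 150 [612.  -88.9  71.2] 2.8 [614.9 -91.3  78. ] [604.4 -78.2  78. ]
green [336.6 211.9] 119 [228.9 222.8] 100 [632.5 121.1  77.2] 0.4 [632.8 120.7  78. ] [631.6 122.1  78. ]
red [250.5 198.3] 170 [307.8 209.6] 106 [502.8 -77.5  77.8] 1.8 [502.2 -78.2  78. ] [502.9 -76.2  78. ]Traceback (most recent call last):
  File "<stdin>", line 10, in <module>
  File "h.py", line 12, in plane
    o,r=ray(n,u,v,c); return o+r*(z-o[2])/r[2]
        ~~~^^^^^^^^^
  File "h.py", line 5, in ray
    c=c or get_calibration(n); R=Ro.from_euler('xyz',c['attitude']).as_matrix()
           ~~~~~~~~~~~~~~~^^^
ValueError: time passes only in moves, steps and waits
```

>>> jog_arm:
  plan: [0.441, 0.422, 0, 0, 0, -26.7, 0.441, 0.422, 0, 0, 0, -26.7, 0.441, 0.422, 0, 0, 0, -26.7, 0.441, 0.422, 0, 0, 0, -26.7, 0.441, 0.422, 0, 0, 0, -26.7, 0.441, 0.422, 0, 0, 0, -26.7, 0.441, 0.422, 0, 0, 0, -26.7, 0.441, 0.422, 0, 0, 0, -26.7, 0.441, 0.422, 0, 0, 0, -26.7, 0.441, 0.422, 0, 0, 0, -26.7, 0.441, 0.422, 0, 0, 0, -26.7, 0.441, 0.422, 0, 0, 0, -26.7, 0.441, 0.422, 0, 0, 0, -26.7, 0.441, 0.422, 0, 0, 0, -26.7, 0.441, 0.422, 0, 0, 0, -26.7, 0.441, 0.422, 0, 0, 0, -26.7, 0.441, 0.422, 0, 0, 0, -26.7]
  claw: 0

```text
clock: 1.8
eef_pos: [639.8, -91.6, 205.8]
eef_rot: [3.142, -0.0, -0.097]
wrist_force: [0.3, 0.1, 0.2]
finger_gap: 0.6
finger_force: 0.0
```

```bash
sed -i 's/c=c or get_calibration(n); R/c=c or CAL(n); R/' h.py
cat >> h.py <<'E'
_c={}
def CAL(n):
    if n not in _c: _c[n]=get_calibration(n)
    return _c[n]
E
python3 - <<'E'
from h import *
import pickle
c=get_calibration('wrist'); p,d=camera('wrist'); cv2.imwrite('pics/w1.png',p[:,:,::-1]); pickle.dump((c,p,d),open('w1.pkl','wb')); print(c)
E
```

```text
{'fx': 325.19226210127806, 'fy': 325.19226210127806, 'cx': 286.5437106717489, 'cy': 211.91059792518436, 'origin': array([723.68876742, -98.80647868, 384.78658826]), 'attitude': array([ 2.84729534e+00, -1.16830389e-03, -1.66724228e+00])}
```

View pics/w1.png

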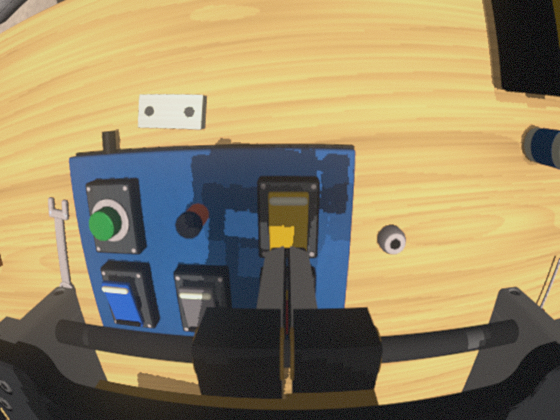

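Wrist view: mains rib at about (290,201), green button top at about (102,225), blue extractor's white rib at about (117,290), lamp rib (194,295).

Run:
```python
from h import *
import pickle
c,p,d=pickle.load(open('w1.pkl','rb'))
g=blob(p,*COL['green'],(80,195,130,245))[0]
h=cv2.cvtColor(p,cv2.COLOR_RGB2HSV)
e=blob(p,(0,0,130),(179,110,255),(100,275,140,305))[0]
m=blob(p,(0,0,75),(179,110,255),(272,193,310,210))[0]
for n,uv,z in(('start',g,81),('ext',e,82),('mains',m,82),('mains_eye',(290,201.5),82),('ext_eye',(117,290),82)):
    print(n,np.round(uv,1),plane('wrist',*uv,z,c).round(1), d[int(uv[1]),int(uv[0])])
S=np.load('scene.npz'); T=np.load('side.npz')
g=[blob(S['p'],*COL['green'],(325,203,350,228))[0],blob(T['p'],*COL['green'],(220,217,240,236))[0]]
# ribs: bright unsaturated blobs near predicted projections
for k,X in(('mains',(641,-91,82)),('ext',(552,129,82)),('lamp',(542,24,82))):
    r=[]
    for n,Z in(('scene',S),('side',T)):
        C=CAL(n);R=Ro.from_euler('xyz',C['attitude']).as_matrix();q=R.T@(np.array(X)-C['origin']);u=C['fx']*q[0]/q[2]+C['cx'];v=C['fy']*q[1]/q[2]+C['cy']
        b,a,_=blob(Z['p'],(0,0,130),(179,110,255),(int(u)-11,int(v)-7,int(u)+12,int(v)+8)); r.append(ray(n,*b)); print(k,n,round(u),round(v),b.round(1),a,plane(n,*b,82).round(1))
    print(*[x.round(1) for x in tri(*r)])
```

```text
start [102.4 225.3] [636.3 114.9  81. ] 321.0597
ext [114.3 289.7] [555.4 124.2  82. ] 344.92126
mains [289.2 201. ] [643. -94.  82.] 314.16397
mains_eye [290.  201.5] [642.4 -94.6  82. ] 315.1518
ext_eye [117 290] [555.  120.4  82. ] 345.35275
mains scene 265 239 [264.4 239.9] 37 [642.1 -93.6  82. ]
mains side 276 193 [276.3 193. ] 25 [639.5 -90.3  82. ]
[641.4 -93.   80.3] 0.7
ext scene 326 188 [326.  188.3] 31 [552.8 127.1  82. ]
ext side 247 232 [247.5 232.2] 32 [550.9 128.5  82. ]
[552.1 127.5  81. ] 0.1
lamp scene 290 197 [290.1 197.2] 34 [542.7  22.6  82. ]
lamp side 275 218 [278.4 220.8] 90 [524.3  30.8  82. ]
[535.   23.3  73.5] 5.8
```

>>> jog_arm:
  plan: [0.002, 0, -0.05, 0, 0, 0, 0.002, 0, -0.1, 0, 0, 0, 0.002, 0, -0.115, 0, 0, 0, 0.002, 0, -0.12, 0, 0, 0, 0.002, 0, -0.124, 0, 0, 0, 0.002, 0, -0.127, 0, 0, 0, 0.002, 0, -0.13, 0, 0, 0, 0.002, 0, -0.132, 0, 0, 0, 0.002, 0, -0.132, 0, 0, 0, 0.002, 0, -0.132, 0, 0, 0]

```text
clock: 2.85
eef_pos: [643.0, -90.7, 74.6]
eef_rot: [3.141, -0.002, -0.095]
wrist_force: [2.7, -0.3, 3.7]
finger_gap: 0.4
finger_force: 2.0
```

>>> jog_arm:
  plan: [0, 0, -0.002, 0, 0, 0, 0, 0, -0.003, 0, 0, 0, 0, 0, -0.004, 0, 0, 0, 0, 0, -0.004, 0, 0, 0, 0, 0, -0.004, 0, 0, 0]

```text
clock: 3.35
eef_pos: [642.4, -90.6, 70.0]
eef_rot: [3.142, -0.0, -0.095]
wrist_force: [1.9, 1.1, 9.6]
finger_gap: 0.2
finger_force: 4.5
```

>>> jog_arm:
  plan: [0, 0, -0.001, 0, 0, 0, 0, 0, -0.002, 0, 0, 0, 0, 0, -0.002, 0, 0, 0, 0, 0, -0.002, 0, 0, 0]

```text
clock: 3.75
eef_pos: [642.7, -90.7, 69.5]
eef_rot: [3.141, -0.002, -0.095]
wrist_force: [-5.3, 1.6, 21.0]
finger_gap: 0.6
finger_force: 10.7
```

>>> jog_arm:
  plan: [0, 0, 0.03, 0, 0, 0, 0, 0, 0.08, 0, 0, 0, 0, 0, 0.08, 0, 0, 0, -0.09, 0.218, 0.08, 0, 0, 0, -0.09, 0.218, 0.08, 0, 0, 0, -0.09, 0.218, 0.08, 0, 0, 0, -0.09, 0.218, 0.08, 0, 0, 0, -0.09, 0.218, 0.08, 0, 0, 0, -0.09, 0.218, 0.08, 0, 0, 0, -0.09, 0.218, 0.08, 0, 0, 0, -0.09, 0.218, 0.08, 0, 0, 0]

```text
clock: 4.85
eef_pos: [552.3, 126.5, 146.9]
eef_rot: [3.141, 0.001, -0.096]
wrist_force: [0.7, 0.8, -0.5]
finger_gap: 0.6
finger_force: 0.0
```

Run:
```python
from h import *
import pickle
print(manip.read_state()['eef_pos'])
c=get_calibration('wrist'); p,d=camera('wrist'); cv2.imwrite('pics/w2.png',p[:,:,::-1]); pickle.dump((c,p,d),open('w2.pkl','wb'))
```

```text
[552.29989643 126.51451482 146.87595271]
```

View pics/w2.png

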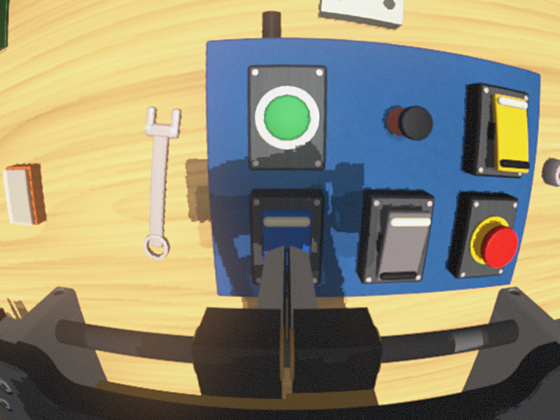

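Mains is now tilted on (rib down, 513,102). The tube and lamp are unmoved, and the fingertips line up with the extractor rib (287,217). Green button is centred at (287,118).

>>> jog_arm:
  plan: [0, 0.001, -0.04, 0, 0, 0, 0, 0.001, -0.055, 0, 0, 0, 0, 0.001, -0.061, 0, 0, 0, 0, 0.001, -0.065, 0, 0, 0, 0, 0.001, -0.068, 0, 0, 0, 0, 0.001, -0.071, 0, 0, 0, 0, 0.001, -0.074, 0, 0, 0, 0, 0.001, -0.076, 0, 0, 0, 0, 0.001, -0.078, 0, 0, 0, 0, 0.001, -0.08, 0, 0, 0, 0, 0.001, -0.08, 0, 0, 0, 0, 0.001, -0.08, 0, 0, 0]

```text
clock: 6.1
eef_pos: [553.3, 128.5, 69.6]
eef_rot: [-3.141, -0.003, -0.095]
wrist_force: [-2.1, -1.4, 20.7]
finger_gap: 0.2
finger_force: 10.0
```

Run:
```python
from h import *
import pickle
c,p,d=pickle.load(open('w2.pkl','rb'))
g=blob(p,*COL['green'],(250,85,325,150))[0]; print(g,plane('wrist',*g,81,c))
```

```text
[286.73203026 117.24274905] [635.32381342 119.00686163  81.        ]
```

>>> jog_arm:
  plan: [0, 0, 0.03, 0, 0, 0, 0, 0, 0.06, 0, 0, 0, 0, 0, 0.06, 0, 0, 0, 0.081, -0.008, 0.06, 0, 0, 0, 0.081, -0.008, 0.06, 0, 0, 0, 0.081, -0.008, 0.06, 0, 0, 0, 0.081, -0.008, 0.06, 0, 0, 0, 0.081, -0.008, 0.06, 0, 0, 0]

```text
clock: 6.9
eef_pos: [632.2, 120.6, 126.8]
eef_rot: [3.141, 0.002, -0.095]
wrist_force: [-0.4, 0.4, -0.1]
finger_gap: 0.3
finger_force: 0.0
```

Run:
```python
from h import *
c=get_calibration('wrist'); p,d=camera('wrist'); cv2.imwrite('pics/w3.png',p[:,:,::-1])
```

```text
(no output)
```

View pics/w3.png

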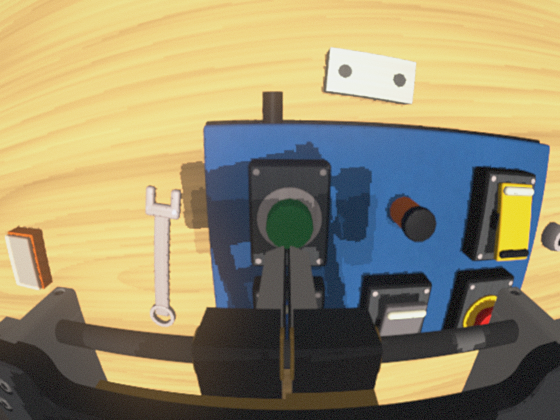

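Fingertips are over the green button (289,222), and mains is still on.

>>> jog_arm:
  plan: [0.001, 0, -0.03, 0, 0, 0, 0.001, 0, -0.042, 0, 0, 0, 0.001, 0, -0.046, 0, 0, 0, 0.001, 0, -0.05, 0, 0, 0, 0.001, 0, -0.053, 0, 0, 0, 0.001, 0, -0.056, 0, 0, 0, 0.001, 0, -0.057, 0, 0, 0, 0.001, 0, -0.057, 0, 0, 0]

```text
clock: 7.75
eef_pos: [634.7, 120.5, 73.0]
eef_rot: [-3.141, -0.002, -0.095]
wrist_force: [-10.0, -1.3, 18.8]
finger_gap: 0.4
finger_force: 9.8
```

Fully in (73 mm, 19 N). Hold, then retract.

>>> jog_arm:
  plan: [0, 0, 0, 0, 0, 0, 0, 0, 0, 0, 0, 0, 0, 0, 0, 0, 0, 0, 0, 0, 0, 0, 0, 0, 0, 0, 0, 0, 0, 0, 0, 0, 0, 0, 0, 0, 0, 0, 0, 0, 0, 0, 0, 0, 0, 0, 0, 0, 0, 0, 0, 0, 0, 0, 0, 0, 0.01, 0, 0, 0, 0, 0, 0.03, 0, 0, 0, 0, 0, 0.08, 0, 0, 0, 0, 0, 0.13, 0, 0, 0, 0, 0, 0.15, 0, 0, 0, 0, 0, 0.15, 0, 0, 0, 0, 0, 0.15, 0, 0, 0]

```text
clock: 9.35
eef_pos: [634.2, 120.3, 219.9]
eef_rot: [3.142, 0.0, -0.095]
wrist_force: [-0.1, -0.7, -0.6]
finger_gap: 0.4
finger_force: 0.0
```

Run:
```python
from h import *
p,d=camera('wrist'); q,_=camera('side')
a=cv2.resize(q[185:280,190:350],(560,332),interpolation=cv2.INTER_CUBIC)
cv2.imwrite('pics/w4.png',cv2.resize(np.vstack([p[130:380],a])[:,:,::-1],None,fx=1,fy=1))
print(manip.read_state()['wrist_force'])
```

```text
[-0.08252613 -0.05606713 -0.59530603]
```

View pics/w4.png

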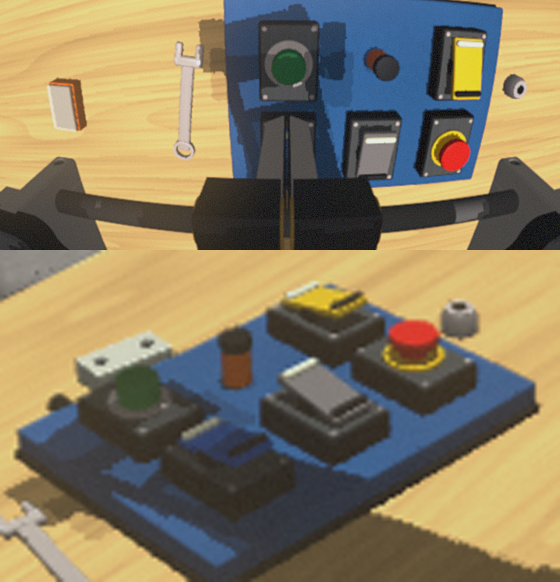

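The side crop shows mains (325,297) and extractor (220,440) tilted on, the lamp off, the start button back out, and the tube standing.

```bash
python3 -c "
from cell import manip
print(manip.sign_off())"
```

```text
the job is handed in; nothing more can be done
None
```

The job is handed in: I pressed mains fully on, then the extractor, then held start fully in for about a second and released it; the lamp, stop button and loose items look undisturbed in the last picture.

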